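# Turn the reversed insert in the sloping topping stand

### The job

Two white inserts sit in the sloping steel stand, and one of them is the wrong way round: its low, scooping end points up the slope, and its raised back down towards the robot, instead of the other way round. Swing the hold-down bail up and back, lift that insert clear of its well, turn it half a turn and lower it gently (do not drop it) fully home in the same well, then swing the bail all the way down over both inserts again. Leave the other insert in its well, and do not knock over or shove the bottle, the shaker or the rice mould.

Things in the scene. Friction and masses are not known exactly. Their poses are not given: they have to be found in the camera images.
- stand: Fixed steel stand, 132 x 225 mm, yaw within 0.45 rad, two wells side by side, floor sloping 28 degrees, rising away from the robot. Its frame is tilted too: x up the slope, y left along the contour, z the slope's normal (leaning to the robot). Origin on the well floor (z = 0), midway between the wells, 64 mm above the green board, whose top is 12 mm above the work surface.
- well_left (a point): Centre of the left well's floor, at (0, 48, 0) mm in the stand's frame; axes as the stand's. The well is 114 (x) x 84 (y) mm inside, 30 mm deep; above that its rims flare outward, by 6 mm up to 43 mm above the floor, and lead an insert in; the rim between the wells is a ridge, also 43 mm high. A seated insert has 2 mm of play on each side.
- well_right (a point): Centre of the right well's floor, at (0, -48, 0) mm in the stand's frame; otherwise like the left well.
- bail_pivot (a point): Middle of the bail's hinge axis, at (55, 0, 62) mm in the stand's frame; the axis is parallel to the stand's y.
- bail (a joint): Angle (rad) of the hold-down bail, a steel yoke hinged on ears at the stand's upper end. 0 = fully down over the inserts, 2.0 = stop, swung up and back. It stays where it is left (about 1.5 N at the bar moves it). It starts at 0 to 0.3. Down, its two rubber feet sit 2 to 3 mm above the outer side walls of the inserts and keep them in.
- bail_bar (a point): Middle of the bail's round crossbar, 10 mm thick, 200 mm long, parallel to the stand's y; pinch it here, midway between the inserts' tabs. 99.6 mm from the hinge axis. At joint 0 it is at (-40, 0, 92) mm in the stand's frame, 32 mm above the inserts' walls; at angle q it lies from the pivot by (-95, 0, 30) mm turned by q about the stand's +y.
- insert_a_mid (a point): Centre of white insert a, 110 (x) x 80 (y) mm, 50 mm above its underside. Walls 60 mm high; low (-x) end 38 mm; the other end has a raised back, 50 mm wide, 85 mm high. Grip tab across the middle: 12 mm thick (x), 44 wide (y), centred, top 100 mm above the underside, upper 40 mm free, 46 mm from tab to raised back. x points to the tall end, z out of the insert. About 0.25 kg.
- insert_a_low_end (a point): Insert a: middle of the top edge of its low end, at (-55, 0, -12) mm from its centre in its own axes.
- insert_b_mid (a point): Insert b, the same kind as a, same point and axes. One of a and b has its low end up the slope; either may be in either well.
- insert_b_low_end (a point): Insert b: middle of the top edge of its low end, like a's.
- soy_bottle: Brown glass bottle with black cap, 60 mm in diameter, 170 mm high; origin at the centre of its underside. Bystander, loose.
- shaker: Aluminium shaker can, 64 mm in diameter, 98 mm high; origin at the centre of its underside. Bystander, loose.
- rice_mould: Triangular rice mould, open, 35 mm high, sides 66 mm; origin at the centre of its underside. Bystander, loose.
Mind the look-alikes: they are no part of the job. What is shaped like the part that bears insert_a_mid but green or yellow is not meant.

How it is judged:
On the way, in this order (a step that is already met when the one before it is completed fails the run):
1. the bail is swung up and back (more than 1.2 rad) (value of joint bail above 1.2 rad), for 0.2 s.
2. the reversed insert is lifted clear of its well (its underside above the well's rims) (z of insert_a_mid in the frame of stand above 0.095 m), for 0.2 s.
3. the insert is home in the stand with its low end down the slope (x of insert_a_low_end in the frame of stand below -0.048 m and z of insert_a_mid in the frame of stand between 0.046 and 0.054 m and x of insert_a_mid in the frame of stand between -0.006 and 0.006 m and angle between the z axis of insert_a_mid and the z axis of stand, either way round below 0.06 rad and angle between the x axis of insert_a_mid and the x axis of stand, either way round below 0.08 rad), for 0.2 s.
At the end, for the whole second after the job is handed in: Both inserts are home in their wells (within 4 mm of full depth, 6 mm along the slope and 0.06 rad of the slope) with their low ends down the slope, at rest; the turned one is in the well it came from, the other where it was; the bail is fully down (less than 0.08 rad) (all of step 3 and x of insert_b_low_end in the frame of stand below -0.048 m and z of insert_b_mid in the frame of stand between 0.046 and 0.054 m and x of insert_b_mid in the frame of stand between -0.006 and 0.006 m and angle between the z axis of insert_b_mid and the z axis of stand, either way round below 0.06 rad and angle between the x axis of insert_b_mid and the x axis of stand, either way round below 0.08 rad and value of joint bail below 0.08 rad and distance of insert_b_mid from where it was at the start of the episode below 0.015 m and linear speed of insert_a below 0.02 m/s and distance of insert_a_mid from where it was at the start of the episode below 0.012 m); the robot touches nothing.
It fails at once if the insert is let fall (faster than 0.5 m/s with no finger on it: a drop of some 15 mm) (linear speed of insert_a above 0.5 m/s and contact force between the fingers and insert_a below 0.1 N).
It fails at once if the other insert is taken out of its well (moved more than 25 mm) (distance of insert_b_mid from where it was at the start of the episode above 0.025 m).
It fails at once if the soy bottle is knocked over or shoved (30 mm) (distance of soy_bottle from where it was at the start of the episode above 0.03 m or angle between soy_bottle's own z axis and vertical above 0.5 rad).
It fails at once if the shaker is knocked over or shoved (30 mm) (distance of shaker from where it was at the start of the episode above 0.03 m or angle between shaker's own z axis and vertical above 0.5 rad).
It fails at once if the rice mould is knocked over or shoved (30 mm) (distance of rice_mould from where it was at the start of the episode above 0.03 m or angle between rice_mould's own z axis and vertical above 0.5 rad).
It also fails if it takes over 70 s, if anything falls off the work surface, if the arm or the gripper's body presses on something with over 40 N, if the wrist force passes 120 N, or if a joint passes its speed limit or range.

### The arm

A 6-joint arm with a two-finger parallel gripper is mounted at the origin on the work surface. World frame = base frame: x ahead of the robot, y to its left, z up, the work surface at z = 0. Lengths are in m, angles in rad, forces in N, time in s.
With the tool pointing down it reaches from about 0.35 to 0.975 m from the base axis. Payload 4.9 kg.
Tool frame: the origin (TCP) lies between the finger pads; the fingertips stand 14 mm ahead of it and the grasp point (between the pads) lies 5 mm behind it (manip.finger_overhang is the distance from the TCP to the fingertips, in m); z points along the fingers, y is the line along which they close (so a half turn about z gives the same grasp; the last joint's range is limited). The gripper opens to 85 mm and grips with 20 to 120 N. Pads are 22 mm wide; open, the fingers measure 114 mm over their backs; the gripper's body (76 mm by 85 mm) begins 54 mm behind the grasp point. The pads swing forward as they close: fully open they stand 13 mm farther back than shut.
Start: joints at [-1.441, 0.053, 1.613, -0, 1.476, -0.119], TCP at [0.154, -0.606, 0.245] pointing down, gripper open.
Joint ranges: [-3.01, 3.01], [-1.01, 2.22], [0.06, 2.58], [-1.02, 4.17], [0.09, 2.62], [-3.14, 3.14]. Speed limits (rad/s): [2.57, 2.57, 3.14, 3.14, 3.14, 3.14].

### API

Orientations are given as a unit quaternion [w, x, y, z].
In Python, from plant import manip, grab_frame gives the robot as it stands.
- The arm moves only by the tool servo_tool, never from a script. Its argument "deltas" is a list that holds one entry, the list of rows, each a list of 5 numbers: the opening in per cent of the stroke, from 0 (shut) to 100 (fully open), then the shift along the world's x, y, z in m, then the turn about the world's z in degrees. A call has exactly 8 rows; each row shifts and turns the commanded pose from where the row before left it; what a row does not reach is not made up. A row lasts 1/10 s, in which the tool goes at most 50 mm and 8.59 degrees, less where a joint would pass 70% of its speed; a pose out of reach is approached as far as the arm can. A call is refused whole if a number of a shift passes 0.05 or a number of a turn 8.59, either way. A call with a gripper value outside its range is refused whole. The fingers move at their own pace and stop on an object; the grip force is fixed at half the most. Time passes only in rows, so rows that do not move let the fingers close, or fill a call up. It gives the time, the measured TCP pose, the force, the opening and the grip force at its end, in the units of the state.
- manip.state(): the state, without advancing time (a new reading comes with each control period).
- grab_frame(name): name is "side" or "top" or "wrist"; returns a dict with "pixels" (420x560x3 uint8, red, green, blue), "z_map" (420x560 float32, m along the optical axis (not along the pixel's ray), 0 where there is no reading), "fx", "fy", "cx", "cy" (pixels), "rvec" (rotation vector, rad) and "tvec" (3), from world to camera coordinates, as OpenCV has them; the wrist camera has in their place "T_tool_cam" (4x4, takes a point from camera to tool coordinates, whose origin is the TCP and whose axes are the flange's). Camera axes: x right, y down, z forward; pixel columns grow to the right and rows downward; lengths in m; the calibration is good to about 2 mm. A picture is of the moment at which its call begins: read the wrist's pose just before it.
- manip.job_done(): hands the job in; it is judged then, once.
The state is a dict: "time": time; "joint_pos": joint angles; "joint_vel": joint speeds; "joint_efforts": joint torques, N m; "tool_pos": TCP position; "tool_rot": TCP orientation; "contact_force": force on the tool from outside, world axes, zero at the start; "ft_torque": the same for the moment, N m; "gripper_width": opening from 0.0 (shut) to 1.0 (fully open); "grasp_force": force on a finger pad.
Only numpy, scipy, OpenCV 4.12 (cv2) and the standard library are available. Lean on these libraries where they do the work, as an engineer would, in place of code of your own. Each camera call takes 0.05 s, during which the arm holds its last target. There are 200 camera calls.

## Working session

There is one attempt and no reset: what is moved stays moved. The work goes in short steps, Python scripts to look and compute and a tool call to move; the robot and the scene stay as the last step left them, time stands still between calls to the robot, and variables do not carry over. Pictures are saved under pics/ and viewed, at most 10 in all, crops included, and the job is handed in when it is done.

Besides the shell and the picture viewer there is one more tool, called after "Call:" as name([rows], argument=value, ...), one row to a line, values as JSON. servo_tool: Moves the arm, as the interface text tells. Its arguments: {"type":"object","properties":{"deltas":{"type":"array"}},"required":["deltas"]}

```bash
mkdir -p pics; ls; cat > h.py <<'E'
import numpy as np, cv2
from scipy.spatial.transform import Rotation as R
from plant import manip, grab_frame
def cloud(f, st=None):
    z=f["z_map"]; v,u=np.mgrid[:z.shape[0],:z.shape[1]]
    p=np.stack([(u-f["cx"])/f["fx"]*z,(v-f["cy"])/f["fy"]*z,z],-1)
    if "rvec" in f:
        M=R.from_rotvec(np.ravel(f["rvec"])).as_matrix()
        w=(p-np.ravel(f["tvec"]))@M
    else:
        T=f["T_tool_cam"]; q=st["tool_rot"]
        w=(p@T[:3,:3].T+T[:3,3])@R.from_quat([q[1],q[2],q[3],q[0]]).as_matrix().T+np.array(st["tool_pos"])
    w[z==0]=np.nan
    return w
def snap(n,name):
    st=manip.state(); f=grab_frame(n)
    cv2.imwrite(f"pics/{name}.png",f["pixels"][...,::-1]); c=cloud(f,st)
    np.savez(f"pics/{name}.npz",c=c,p=f["pixels"]); return f,c,st
E
python3 - <<'E'
from h import *
a=snap("top","top1"); b=snap("side","side1"); print(manip.state(), manip.finger_overhang)
im=np.hstack([cv2.imread("pics/top1.png"),cv2.imread("pics/side1.png")])
E
```

```text
pics
{'time': 0.1, 'joint_pos': array([-1.44100450e+00,  5.32809597e-02,  1.61413450e+00, -4.57207561e-05,
        1.47604415e+00, -1.19031596e-01]), 'joint_vel': array([ 0.00107725, -0.0016    , -0.00271942,  0.00037187, -0.00010252,
        0.00059324]), 'joint_efforts': array([-6.19419043e-04, -3.94904423e+01, -3.71366429e+01, -2.42925917e-04,
        3.88341694e-03, -2.05243276e-05]), 'tool_pos': array([ 0.15381375, -0.60521875,  0.24420534]), 'tool_rot': array([-9.33344402e-04,  9.92270137e-01,  1.24093125e-01, -2.77776823e-05]), 'contact_force': array([0.05339805, 0.11076129, 1.28609757]), 'ft_torque': array([ 0.00998375,  0.0408699 , -0.02374965]), 'grasp_force': 0.0, 'gripper_width': 1.0025776621504916} 0.014
```

View pics/top1.png

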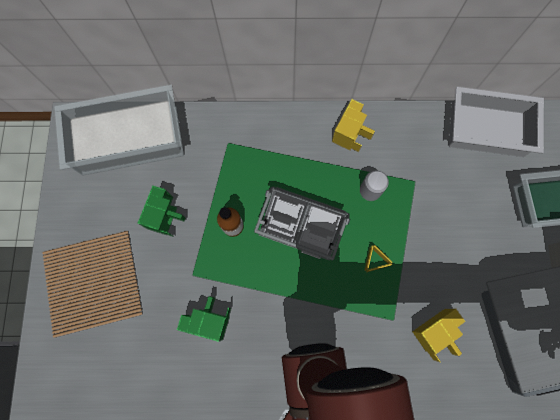

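View pics/side1.png

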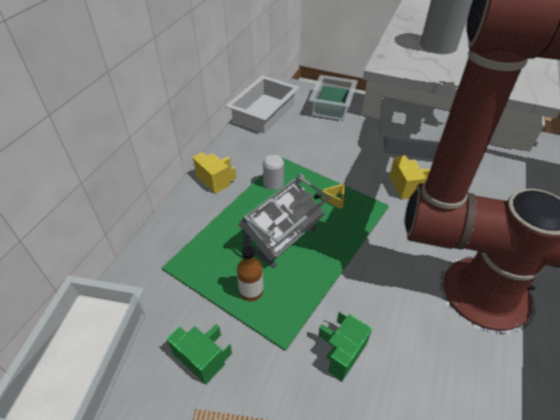

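The top view shows the stand at about (302,222), yawed clockwise, with the bottle at (229,218), the shaker at (375,184) and the mould at (377,258). I'll enlarge the stand and take positions.

```bash
python3 - <<'E'
from h import *
d=np.load("pics/top1.npz"); c=d["c"]; p=d["p"]
s=np.load("pics/side1.npz")["p"]
A=cv2.resize(p[175:270,245:360],None,fx=5,fy=5,interpolation=cv2.INTER_CUBIC)
cv2.imwrite("pics/crop1.png",np.clip(A.astype(float)*1.5,0,255).astype(np.uint8)[...,::-1])
for n,(u,v) in dict(bottle=(229,214),shaker=(375,181),mould=(377,258),boardTL=(229,143),boardTR=(414,181),boardBL=(194,276),boardBR=(393,319),cen=(302,222)).items(): print(n,c[v,u].round(3))
E
```

```text
bottle [0.55  0.222 0.182]
shaker [ 0.656 -0.152  0.105]
mould [ 0.463 -0.167  0.012]
boardTL [0.804 0.251 0.014]
boardTR [ 0.685 -0.286  0.012]
boardBL [ 0.417  0.34  -0.002]
boardBR [ 0.3   -0.201  0.011]
cen [0.544 0.043 0.113]
```

View pics/crop1.png

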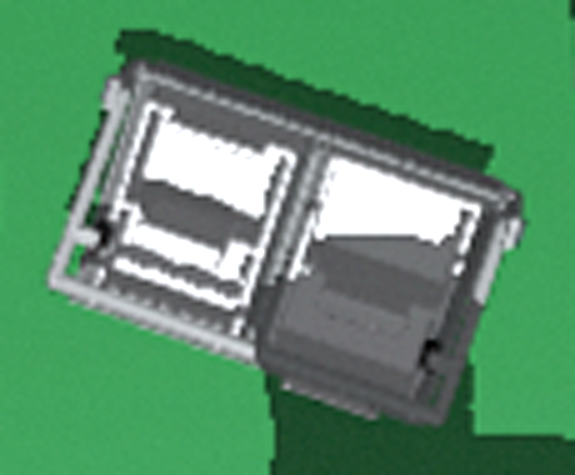

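The crop shows both inserts and the bail bar along the lower edge, from (60,280) to (430,420), which puts the yaw at about -0.36 rad. I can't yet tell which insert is reversed, so I'll look from the wrist camera above the stand.

Call:
servo_tool([
  [[100,0.025,0.035,0.022,7],[100,0.025,0.035,0.022,7],[100,0.025,0.035,0.022,7],[100,0.025,0.035,0.022,7],[100,0.025,0.035,0.022,7],[100,0.025,0.035,0.022,7],[100,0.025,0.035,0.022,7],[100,0.025,0.035,0.022,7]],
])

```text
time: 0.9
tool_pos: [0.3544, -0.324, 0.4217]
tool_rot: [-0.0, 0.817, 0.577, 0.0]
contact_force: [0.5, -0.4, 0.1]
gripper_width: 0.998
grasp_force: 0.0
```

Call:
servo_tool([
  [[100,0.005,0.045,0,0],[100,0.005,0.045,0,0],[100,0.005,0.045,0,0],[100,0.005,0.045,0,0],[100,0.005,0.045,0,0],[100,0.005,0.045,0,0],[100,0.005,0.045,0,0],[50,0,0,0,0]],
])

```text
time: 1.7
tool_pos: [0.3887, -0.0062, 0.4212]
tool_rot: [-0.001, 0.815, 0.579, 0.001]
contact_force: [0.1, -0.9, -0.4]
gripper_width: 0.855
grasp_force: 0.0
```

```bash
python3 - <<'E'
from h import *
f,c,st=snap("wrist","w1"); print(st["tool_pos"],st["joint_pos"],R.from_quat(np.roll(st["tool_rot"],-1)).as_matrix().round(3)); print(f["T_tool_cam"].round(3),f["fx"])
E
```

```text
[ 0.38867963 -0.00624963  0.42120052] [-2.09167741e-01 -5.67960113e-01  1.83804774e+00  1.55490519e-03
  1.87152680e+00  1.26479650e-01] [[ 0.329  0.944  0.   ]
 [ 0.944 -0.329  0.001]
 [ 0.001 -0.    -1.   ]]
[[-0.002 -0.952 -0.306  0.079]
 [ 1.    -0.002  0.001  0.   ]
 [-0.002 -0.306  0.952 -0.128]
 [ 0.     0.     0.     1.   ]] 313.2721579501687
```

View pics/w1.png

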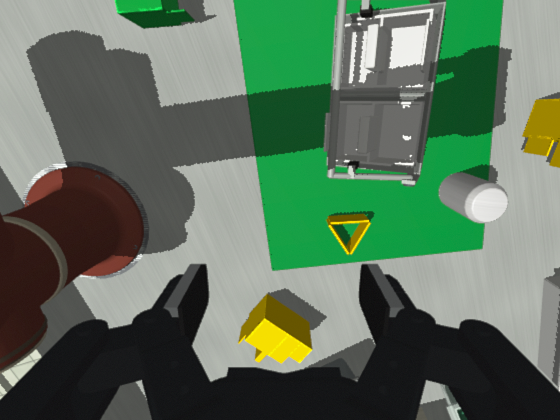

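The wrist view shows the stand at (385,90), with the bail bar on its left edge (the robot side). The mould is at (350,233) and the shaker at (475,198). I'll fit the stand's pose from the tab tops.

```bash
cat >> h.py <<'E'
t=np.deg2rad(28)
def S(yaw):  # stand axes as columns
    return R.from_euler('z',yaw).as_matrix()@np.array([[np.cos(t),0,-np.sin(t)],[0,1,0],[np.sin(t),0,np.cos(t)]])
def fit(P,o,yaw,n=8,v=False):
    for _ in range(n):
        q=(P-o)@S(yaw)
        m=(abs(q[:,2]-.1)<.004)&(abs(q[:,0])<.02)
        L=q[m&(q[:,1]>.02)&(q[:,1]<.08)]; r=q[m&(q[:,1]<-.02)&(q[:,1]>-.08)]
        mid=lambda a:np.array([(np.percentile(a[:,i],3)+np.percentile(a[:,i],97))/2 for i in range(3)])
        a,b=mid(L),mid(r)
        yaw+=-np.arctan2(a[0]-b[0],a[1]-b[1]); dd=(a+b)/2; dd[2]=0
        d=S(yaw)@dd; o=o+np.array([d[0],d[1],0])
    if v: print(len(L),len(r),a.round(4),b.round(4), np.ptp(L,0).round(3),np.ptp(r,0).round(3))
    return o,yaw
E
python3 - <<'E'
from h import *
for n in ("w1","top1"):
    P=np.load(f"pics/{n}.npz")["c"].reshape(-1,3); P=P[np.isfinite(P[:,0])]
    # init by histogram: search best count of tab-top points
    best=None
    for yaw in np.arange(-.5,-.1,.04):
        for x in np.arange(.48,.66,.01):
            for y in np.arange(-.03,.1,.01):
                pass
    K=P[(P[:,2]>.08)&(abs(P[:,0]-.56)<.12)&(abs(P[:,1]-.04)<.14)]
    print(n,len(K),K.mean(0))
    o=np.array([K[:,0].mean()+.03,K[:,1].mean(),.076]); yaw=-.35
    # coarse search
    def score(x,y,w):
        q=(K-[x,y,.076])@S(w); return ((abs(q[:,2]-.1)<.004)&(abs(q[:,0])<.006)&(abs(abs(q[:,1])-.048)<.022)).sum()
    s=max(((score(x,y,w),x,y,w) for x in np.arange(.48,.66,.006) for y in np.arange(-.03,.1,.006) for w in np.arange(-.5,-.1,.04)))
    print(s)
    o,yaw=fit(P,np.array([s[1],s[2],.076]),s[3],v=True); print(o.round(4),round(yaw,4))
    q=(P-o)@S(yaw)
    for sy in (1,-1):
        for xr in ((.042,.056),(-.056,-.042)):
            m=(abs(q[:,0]-np.mean(xr))<.008)&(abs(q[:,1]-sy*.048)<.02); z=q[m,2]
            print(sy,xr,np.percentile(z,[5,25,50,75,90]).round(3) if len(z) else None)
    # bar
    m=(abs(q[:,1])<.02)&(q[:,2]>.07)&(q[:,2]<.16); b=q[m]; print("bar",len(b), np.median(b,0).round(4), b.max(0).round(4),b.min(0).round(4))
E
```

```text
w1 22841 [0.51363342 0.02319136 0.2467309 ]
(np.int64(769), np.float64(0.558), np.float64(0.04199999999999998), np.float64(-0.3400000000000001))
487 380 [0.     0.0479 0.0991] [ 0.     -0.0479  0.0992] [0.012 0.044 0.006] [0.012 0.044 0.006]
[0.5572 0.0388 0.076 ] -0.3542
1 (0.042, 0.056) [0.002 0.023 0.056 0.084 0.085]
1 (-0.056, -0.042) [0.001 0.003 0.005 0.022 0.033]
-1 (0.042, 0.056) [0.001 0.003 0.004 0.036 0.038]
-1 (-0.056, -0.042) [0.002 0.003 0.018 0.075 0.084]
bar 3311 [-0.3722  0.0004  0.1106] [-0.0309  0.02    0.1599] [-0.4685 -0.02    0.07  ]
top1 3596 [0.54599505 0.04107728 0.12340582]
(np.int64(150), np.float64(0.558), np.float64(0.04199999999999998), np.float64(-0.3400000000000001))
86 88 [-0.      0.0476  0.1   ] [-0.     -0.0476  0.0998] [0.012 0.044 0.007] [0.013 0.043 0.007]
[0.5562 0.038  0.076 ] -0.353
1 (0.042, 0.056) [-0.103 -0.098  0.033  0.066  0.083]
1 (-0.056, -0.042) [0.    0.003 0.007 0.023 0.033]
-1 (0.042, 0.056) [-0.104 -0.1   -0.096  0.028  0.037]
-1 (-0.056, -0.042) [0.001 0.004 0.017 0.07  0.083]
bar 1213 [-3.763e-01 -2.000e-04  1.138e-01] [-0.0314  0.02    0.1599] [-0.4717 -0.02    0.0701]
```

The fit is consistent: origin (0.557, 0.0385, 0.076), yaw -0.354. The right insert is the reversed one, with its 85 mm back at -x. Next I'll find the bar and plan the arc.

```bash
cat >> h.py <<'E'
O=np.array([.557,.0385,.076]); Y=-.3538; M=S(Y)
W=lambda *p:(O+M@np.array(p)).round(4)
def bar(q): return np.array([.055-.095*np.cos(q)+.030*np.sin(q),0,.062+.095*np.sin(q)+.030*np.cos(q)])
E
python3 - <<'E'
from h import *
P=np.load("pics/w1.npz")["c"].reshape(-1,3); P=P[np.isfinite(P[:,0])]; q=(P-O)@M
m=(abs(q[:,1])<.08)&(q[:,2]>.07)&(q[:,2]<.14)&(q[:,0]>-.07)&(q[:,0]<-.02)&(abs(abs(q[:,1])-.048)>.03); b=q[m]
print(len(b),np.median(b,0),b.max(0),b.min(0)); r=np.percentile(b[:,2],98)-.005
print("q est",[(a,bar(a).round(4)) for a in (0,.1,.2,.3)])
for a in np.arange(0,2.01,.2): print(round(a,1),W(*bar(a)))
st=manip.state(); T=R.from_quat(np.roll(st["tool_rot"],-1)).as_matrix(); print(st["tool_pos"],"toolx yaw deg",np.rad2deg(np.arctan2(T[1,0],T[0,0])),"stand yaw",np.rad2deg(Y))
print("well_r",W(0,-.048,0),"tab grasp", W(0,-.048,.088))
E
```

```text
300 [-0.03454284  0.00054513  0.1067351 ] [-0.03083042  0.0799799   0.10955924] [-0.04131507 -0.07991757  0.1009615 ]
q est [(0, array([-0.04 ,  0.   ,  0.092])), (0.1, array([-0.0365,  0.    ,  0.1013])), (0.2, array([-0.0321,  0.    ,  0.1103])), (0.3, array([-0.0269,  0.    ,  0.1187]))]
0.0 [0.4834 0.0657 0.1385]
0.2 [0.4818 0.0663 0.1583]
0.4 [0.484  0.0655 0.178 ]
0.6 [0.4898 0.0633 0.1969]
0.8 [0.499  0.0599 0.2142]
1.0 [0.5113 0.0554 0.2292]
1.2 [0.5261 0.0499 0.2413]
1.4 [0.5429 0.0437 0.25  ]
1.6 [0.561 0.037 0.255]
1.8 [0.5796 0.0302 0.2561]
2.0 [0.598  0.0233 0.2532]
[ 0.38872239 -0.00840651  0.42108148] toolx yaw deg 70.6192713193742 stand yaw -20.271246791728526
well_r [ 0.5404 -0.0065  0.076 ] tab grasp [0.5016 0.0078 0.1537]
```

Call:
servo_tool([
  [[40,0.0187,0.0149,-0.034,-0.9],[40,0.0187,0.0149,-0.034,0],[40,0.0187,0.0149,-0.034,0],[40,0.0187,0.0149,-0.034,0],[40,0.0187,0.0149,-0.034,0],[40,0,0,-0.02,0],[40,0,0,-0.015,0],[40,0,0,0,0]],
])

```text
time: 2.55
tool_pos: [0.481, 0.0626, 0.2135]
tool_rot: [-0.001, 0.823, 0.568, -0.002]
contact_force: [-0.1, -0.4, -0.5]
gripper_width: 0.4
grasp_force: 0.0
```

```bash
python3 - <<'E'
from h import *
f,c,st=snap("wrist","w2"); print(st["tool_pos"],st["gripper_width"])
P=c.reshape(-1,3); P=P[np.isfinite(P[:,0])]; q=(P-O)@M
m=(abs(abs(q[:,1]))<.09)&(q[:,2]>.09)&(q[:,2]<.125)&(q[:,0]>-.055)&(q[:,0]<-.015); b=q[m]
print(len(b),b.max(0),b.min(0))
print(fit(P,O,Y,v=True))
E
```

```text
[0.48103698 0.06260424 0.21346809] 0.3998030314512062
4132 [-0.01500149  0.08999249  0.1094783 ] [-0.04116059 -0.08999408  0.09005266]Traceback (most recent call last):
  File "<stdin>", line 6, in <module>
  File "h.py", line 28, in fit
    a,b=mid(L),mid(r)
               ~~~^^^
  File "h.py", line 27, in <lambda>
    mid=lambda a:np.array([(np.percentile(a[:,i],3)+np.percentile(a[:,i],97))/2 for i in range(3)])
                            ~~~~~~~~~~~~~^^^^^^^^^^
    return _quantile_unchecked(
        a, q, axis, out, overwrite_input, method, keepdims, weights)
    return _ureduce(a,
                    func=_quantile_ureduce_func,
    ...<5 lines>...
                    overwrite_input=overwrite_input,
                    method=method)
    r = func(a, **kwargs)
    result = _quantile(arr,
                       quantiles=q,
    ...<2 lines>...
                       out=out,
                       weights=wgt)
    slices_having_nans = np.isnan(arr[-1, ...])
                                  ~~~^^^^^^^^^
IndexError: index -1 is out of bounds for axis 0 with size 0
```

View pics/w2.png

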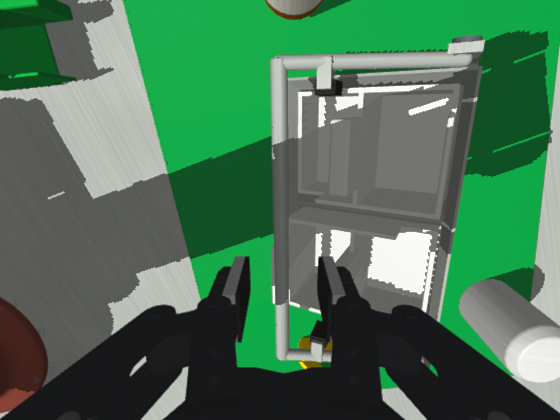

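The picture shows the bar at column 280, between the fingers (about columns 245 and 325) and parallel to the pads. Descending and pinching.

Call:
servo_tool([
  [[40,0,0,-0.025,0],[40,0,0,-0.025,0],[40,0,0,-0.013,0],[40,0,0,0,0],[0,0,0,0,0],[0,0,0,0,0],[0,0,0,0,0],[0,0,0,0,0]],
])

```text
time: 3.4
tool_pos: [0.48, 0.0648, 0.1532]
tool_rot: [-0.003, 0.822, 0.569, -0.002]
contact_force: [-9.0, 3.2, 0.4]
gripper_width: 0.088
grasp_force: 58.5
```

Call:
servo_tool([
  [[0,-0.0004,0.0002,0.0078,0],[0,0.0022,-0.0008,0.0197,0],[0,0.0058,-0.0022,0.0189,0],[0,0.0092,-0.0034,0.0173,0],[0,0.0123,-0.0045,0.015,0],[0,0.0148,-0.0055,0.0121,0],[0,0.0168,-0.0062,0.0087,0],[0,0.0181,-0.0067,0.005,0]],
])

```text
time: 4.2
tool_pos: [0.5625, 0.0357, 0.2646]
tool_rot: [0.001, 0.822, 0.569, 0.003]
contact_force: [-5.0, 3.8, 5.3]
gripper_width: 0.084
grasp_force: 60.7
```

Call:
servo_tool([
  [[0,0.0186,-0.0068,0.0011,0],[0,0.0125,-0.0046,-0.0015,0],[0,0,0,0,0],[40,0,0,0,0],[40,0,0,0,0],[40,0,0,0.02,0],[40,0,0,0.03,0],[40,0,0,0.03,0]],
])

```text
time: 5.0
tool_pos: [0.5915, 0.0233, 0.3375]
tool_rot: [-0.001, 0.822, 0.569, -0.001]
contact_force: [0.6, -0.8, 0.2]
gripper_width: 0.403
grasp_force: 0.0
```

Bail is up at about 1.95 rad. Moving over the right insert, with the fingers closing along the stand's y on the tab's edges.

Call:
servo_tool([
  [[70,-0.0111,-0.002,0,8.2],[70,-0.0111,-0.002,0,8.2],[70,-0.0111,-0.002,0,8.2],[70,-0.0111,-0.002,0,8.2],[70,-0.0111,-0.002,0,8.2],[70,-0.0111,-0.002,0,8.2],[70,-0.0111,-0.002,0,8.2],[70,-0.0111,-0.002,0,8.2]],
])

```text
time: 5.8
tool_pos: [0.5026, 0.0073, 0.3373]
tool_rot: [-0.0, 0.38, 0.925, -0.0]
contact_force: [-0.2, 0.1, -0.5]
gripper_width: 0.699
grasp_force: 0.0
```

Call:
servo_tool([
  [[70,0,0,-0.01,8.13],[70,0,0,-0.01,8.13],[70,0,0,-0.01,8.13],[70,0,0,-0.03,0],[70,0,0,-0.03,0],[70,0,0,-0.03,0],[70,0,0,-0.02,0],[70,0,0,0,0]],
])

```text
time: 6.6
tool_pos: [0.5009, 0.0076, 0.1935]
tool_rot: [-0.004, 0.179, 0.984, -0.0]
contact_force: [-0.9, -0.6, -0.1]
gripper_width: 0.704
grasp_force: 0.0
```

```bash
python3 - <<'E'
from h import *
f,c,st=snap("top","t2"); T=R.from_quat(np.roll(st["tool_rot"],-1)).as_matrix(); print(st["tool_pos"],st["joint_pos"].round(3),"yaw",np.rad2deg(np.arctan2(T[1,0],T[0,0])))
P=c.reshape(-1,3); P=P[np.isfinite(P[:,0])]; q=(P-O)@M
m=(abs(q[:,1]-.05)<.05)&(q[:,0]>.06)&(q[:,0]<.16)&(q[:,2]>.1)&(q[:,2]<.16); b=q[m]; print(len(b),b.max(0),b.min(0),np.median(b,0),"bar1.95",bar(1.95))
snap("wrist","w3")
E
```

```text
[0.5008914  0.00762457 0.19346676] [-0.133 -0.208  1.946 -0.     1.41  -1.344] yaw 159.34744735669344
197 [0.12565127 0.09995571 0.14467471] [0.08401141 0.00499007 0.10067472] [0.11834981 0.08263183 0.13827504] bar1.95 [0.11803597 0.         0.13914575]
```

View pics/w3.png

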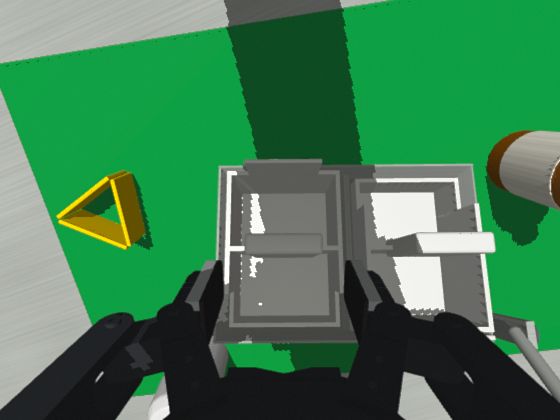

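The tab at (283,243) is centred between the fingers (about columns 210 and 358), and the raised back at (283,167) is on the robot side, which confirms the reversal. Descending to grip.

Call:
servo_tool([
  [[70,0.001,0,-0.02,0.4],[70,0,0,-0.015,0],[70,0,0,-0.01,0],[70,0,0,0,0],[0,0,0,0,0],[0,0,0,0,0],[0,0,0,0,0],[0,0,0,0,0]],
])

```text
time: 7.5
tool_pos: [0.5049, 0.0071, 0.1533]
tool_rot: [0.001, 0.176, 0.984, -0.0]
contact_force: [-2.0, -0.5, 2.6]
gripper_width: 0.5
grasp_force: 61.5
```

Call:
servo_tool([
  [[0,-0.004,0.0015,0.008,0],[0,-0.004,0.0015,0.008,0],[0,-0.004,0.0015,0.008,0],[0,-0.004,0.0015,0.008,0],[0,-0.004,0.0015,0.008,0],[0,-0.004,0.0015,0.008,0],[0,-0.004,0.0015,0.008,0],[0,-0.004,0.0015,0.008,0]],
])

```text
time: 8.3
tool_pos: [0.4722, 0.0194, 0.2171]
tool_rot: [0.0, 0.176, 0.984, -0.0]
contact_force: [-0.4, -0.0, -1.4]
gripper_width: 0.5
grasp_force: 61.3
```

```bash
python3 - <<'E'
from h import *
f,c,st=snap("side","s2"); print(st["tool_pos"],st["contact_force"],st["gripper_width"])
p=f["pixels"][140:280,200:380]; A=cv2.resize(p,None,fx=4,fy=4,interpolation=cv2.INTER_CUBIC)
cv2.imwrite("pics/s2c.png",A[...,::-1])
E
```

```text
[0.47215716 0.01940433 0.21713251] [-0.42568457 -0.01591906 -1.37149771] 0.5000318217805647
```

View pics/s2c.png

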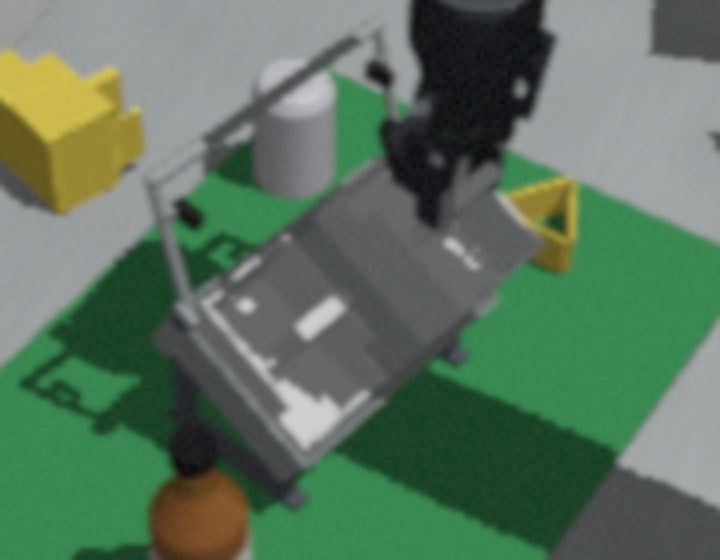

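The insert is out of the well and hanging from the gripper at about (430,240). I'll measure its tilt in the hand from the wrist cloud.

```bash
cat >> h.py <<'E'
def tilt(v=True, name="wt", sgn=1):
    "insert tilt in the stand-yaw vertical plane; columns h (upslope), y, z relative to TCP"
    f,c,st=snap("wrist",name); g=c.reshape(-1,3); g=g[np.isfinite(g[:,0])]-st["tool_pos"]
    r=g@R.from_euler('z',Y).as_matrix()
    out={}
    for s in (1,-1):
        m=(abs(r[:,1]*s-.038)<.003)&(r[:,2]<-.012)&(r[:,2]>-.10)&(abs(r[:,0])<.09); w=r[m]
        B=[]
        for x in np.arange(-.08,.08,.004):
            k=w[abs(w[:,0]-x)<.002]
            if len(k)>2: B.append((x,k[:,2].max()))
        out[s]=np.array(B).round(3).tolist()
    print(st["tool_pos"],st["contact_force"].round(1)); print(out)
E
python3 -c "
from h import *
tilt(name='w4')"
```

```text
[0.47251397 0.01956336 0.21871135] [ 2.  -0.3 -0.8]
{1: [[-0.04, -0.048], [-0.036, -0.047], [-0.032, -0.044], [-0.028, -0.043], [-0.024, -0.04], [-0.02, -0.038], [-0.016, -0.037], [-0.012, -0.033], [-0.008, -0.031], [-0.004, -0.03], [0.0, -0.027], [0.004, -0.025], [0.008, -0.031], [0.012, -0.037], [0.016, -0.06], [0.02, -0.067], [0.024, -0.079], [0.068, -0.037], [0.072, -0.033], [0.076, -0.037]], -1: [[-0.04, -0.048], [-0.036, -0.046], [-0.032, -0.043], [-0.028, -0.042], [-0.024, -0.04], [-0.02, -0.037], [-0.016, -0.035], [-0.012, -0.034], [-0.008, -0.032], [-0.004, -0.029], [0.0, -0.027], [0.004, -0.025], [0.008, -0.031], [0.012, -0.039], [0.016, -0.059], [0.02, -0.071], [0.024, -0.079], [0.072, -0.041], [0.076, -0.038]]}
```

The insert keeps its 28° tilt in the hand, so after the half turn it will lean 56° the wrong way. I'll turn it high up, then rock it over in the grip by pressing the raised-back end's underside on the stand's front rim. After that I'll insert it.

Call:
servo_tool([
  [[0,-0.01,0.004,0.0225,0],[0,-0.01,0.004,0.0225,0],[0,-0.01,0.004,0.0225,0],[0,-0.01,0.004,0.0225,0],[0,0,0,0,-8.18],[0,0,0,0,-8.18],[0,0,0,0,-8.18],[0,0,0,0,-8.18]],
])

```text
time: 9.2
tool_pos: [0.4324, 0.0353, 0.3061]
tool_rot: [-0.0, 0.449, 0.894, -0.0]
contact_force: [-0.6, 0.8, -1.8]
gripper_width: 0.506
grasp_force: 61.6
```

Call:
servo_tool([
  [[0,0,0,0,-8.18],[0,0,0,0,-8.18],[0,0,0,0,-8.18],[0,0,0,0,-8.18],[0,0,0,0,-8.18],[0,0,0,0,-8.18],[0,0,0,0,-8.18],[0,0,0,0,-8.18]],
])

```text
time: 10.0
tool_pos: [0.4325, 0.0352, 0.306]
tool_rot: [-0.0, 0.861, 0.509, -0.0]
contact_force: [0.7, 0.0, -2.0]
gripper_width: 0.502
grasp_force: 61.5
```

Call:
servo_tool([
  [[0,0,0,0,-8.18],[0,0,0,0,-8.18],[0,0,0,0,-8.18],[0,0,0,0,-8.18],[0,0,0,0,-8.18],[0,0,0,0,-8.18],[0,0,0,0,-8.18],[0,0,0,0,-8.18]],
])

```text
time: 10.8
tool_pos: [0.4325, 0.0352, 0.306]
tool_rot: [0.0, 0.999, -0.037, -0.0]
contact_force: [-0.3, -0.6, -1.6]
gripper_width: 0.496
grasp_force: 61.5
```

Call:
servo_tool([
  [[0,0,0,0,-8.18],[0,0,0,0,-8.18],[0,0.0086,-0.0038,-0.028,0],[0,0.0086,-0.0038,-0.028,0],[0,0.0086,-0.0038,-0.028,0],[0,0.0086,-0.0038,-0.028,0],[0,0,0,0,0],[0,0,0,0,0]],
])

```text
time: 11.6
tool_pos: [0.4665, 0.0201, 0.1941]
tool_rot: [0.0, 0.984, -0.176, -0.001]
contact_force: [0.2, -0.3, -1.3]
gripper_width: 0.498
grasp_force: 61.7
```

```bash
python3 - <<'E'
from h import *
tilt(name='w5')
st=manip.state(); T=R.from_quat(np.roll(st["tool_rot"],-1)).as_matrix(); print(st["joint_pos"].round(3),"yaw",np.rad2deg(np.arctan2(T[1,0],T[0,0])))
E
```

```text
[0.46653894 0.0200961  0.19412248] [ 0.2 -0.3 -1.3]
{1: [[-0.08, -0.048], [-0.076, -0.04], [-0.072, -0.033], [-0.068, -0.042], [-0.064, -0.059], [-0.024, -0.08], [-0.02, -0.071], [-0.016, -0.064], [-0.012, -0.043], [-0.008, -0.037], [-0.004, -0.026], [0.0, -0.026], [0.004, -0.029], [0.008, -0.031], [0.012, -0.033], [0.016, -0.035], [0.02, -0.036], [0.024, -0.039], [0.028, -0.041], [0.032, -0.043], [0.036, -0.045], [0.04, -0.048]], -1: [[-0.08, -0.048], [-0.076, -0.042], [-0.072, -0.04], [-0.068, -0.038], [-0.024, -0.081], [-0.02, -0.071], [-0.016, -0.064], [-0.012, -0.057], [-0.008, -0.033], [-0.004, -0.026], [0.0, -0.027], [0.004, -0.029], [0.008, -0.031], [0.012, -0.033], [0.016, -0.035], [0.02, -0.037], [0.024, -0.04], [0.028, -0.041], [0.032, -0.044], [0.036, -0.046], [0.04, -0.048], [0.076, -0.084]]}
[-0.116 -0.305  2.022  0.     1.423  1.807] yaw -20.21564806529272
```

Call:
servo_tool([
  [[0,0,0,-0.008,0],[0,0,0,-0.005,0],[0,-0.0116,0.0043,-0.001,0],[0,-0.0114,0.0042,-0.0025,0],[0,-0.0111,0.0041,-0.0041,0],[0,-0.0105,0.0039,-0.0054,0],[0,0,0,0,0],[0,0,0,0,0]],
])

```text
time: 12.45
tool_pos: [0.424, 0.0365, 0.1721]
tool_rot: [-0.0, 0.985, -0.175, 0.003]
contact_force: [-1.0, -1.1, 10.3]
gripper_width: 0.5
grasp_force: 64.3
```

```bash
python3 - <<'E'
from h import *
tilt(name='w6')
E
```

```text
[0.42395962 0.03647873 0.17208167] [-1.  -1.1 10.3]
{1: [[-0.02, -0.075], [-0.016, -0.065], [-0.012, -0.058], [-0.008, -0.035], [-0.004, -0.024], [0.0, -0.023], [0.004, -0.023], [0.008, -0.024], [0.012, -0.024], [0.016, -0.025], [0.02, -0.025], [0.024, -0.025], [0.028, -0.025], [0.032, -0.025], [0.036, -0.026], [0.04, -0.026], [0.044, -0.026], [0.048, -0.027], [0.052, -0.027], [0.056, -0.027], [0.06, -0.027]], -1: [[-0.02, -0.073], [-0.016, -0.067], [-0.012, -0.057], [-0.008, -0.034], [-0.004, -0.023], [0.0, -0.023], [0.004, -0.023], [0.008, -0.023], [0.012, -0.024], [0.016, -0.024], [0.02, -0.025], [0.024, -0.025], [0.028, -0.026], [0.032, -0.025], [0.036, -0.026], [0.04, -0.026], [0.044, -0.027], [0.048, -0.027], [0.052, -0.027], [0.056, -0.027], [0.06, -0.028]]}
```

Rocking works: the tilt is now about -4° at 10 N. Continuing the arc.

Call:
servo_tool([
  [[0,-0.0098,0.0036,-0.0068,0],[0,-0.0089,0.0033,-0.0079,0],[0,-0.0081,0.003,-0.0091,0],[0,-0.0068,0.0025,-0.0101,0],[0,-0.0028,0.001,-0.005,0],[0,0,0,0,0],[0,0,0,0,0],[0,0,0,0,0]],
])

```text
time: 13.3
tool_pos: [0.3858, 0.0508, 0.1321]
tool_rot: [-0.001, 0.985, -0.175, -0.0]
contact_force: [-9.7, 2.8, 12.7]
gripper_width: 0.505
grasp_force: 84.7
```

```bash
python3 - <<'E'
from h import *
tilt(name='w7')
E
```

```text
[0.38580139 0.0508026  0.1321437 ] [-9.7  2.8 12.7]
{1: [[-0.016, -0.057], [-0.012, -0.055], [-0.008, -0.053], [-0.004, -0.026], [0.0, -0.024], [0.004, -0.022], [0.008, -0.02], [0.012, -0.018], [0.016, -0.016], [0.02, -0.014], [0.024, -0.012], [0.028, -0.012], [0.032, -0.012], [0.036, -0.013], [0.04, -0.013], [0.044, -0.012], [0.048, -0.012], [0.052, -0.012], [0.056, -0.012], [0.06, -0.012], [0.064, -0.013]], -1: [[-0.016, -0.057], [-0.012, -0.054], [-0.008, -0.052], [-0.004, -0.025], [0.0, -0.023], [0.004, -0.022], [0.008, -0.019], [0.012, -0.018], [0.016, -0.016], [0.02, -0.013], [0.024, -0.012], [0.028, -0.012], [0.032, -0.012], [0.036, -0.012], [0.04, -0.012], [0.044, -0.012], [0.048, -0.012], [0.052, -0.012], [0.056, -0.012], [0.06, -0.012], [0.064, -0.012]]}
```

Call:
servo_tool([
  [[0,0,0,0.025,0],[0,0,0,0.025,0],[0,0,0,0.025,0],[0,0.0216,-0.008,-0.003,0],[0,0.0216,-0.008,-0.003,0],[0,0.0216,-0.008,-0.003,0],[0,0.0216,-0.008,-0.003,0],[0,0,0,0,0]],
])

```text
time: 14.15
tool_pos: [0.4728, 0.0175, 0.1917]
tool_rot: [0.0, 0.984, -0.176, -0.001]
contact_force: [-0.5, -0.1, -1.7]
gripper_width: 0.5
grasp_force: 83.3
```

```bash
cat >> h.py <<'E'
def ins(name):
    f,c,st=snap("wrist",name); g=c.reshape(-1,3); g=g[np.isfinite(g[:,0])]
    q=(g-O)@M; p=(np.array(st["tool_pos"])+[0,0,.005]-O)@M
    print("P stand",p.round(4),"TCP",st["tool_pos"].round(4),"F",st["contact_force"].round(1))
    r=q-p; T=R.from_quat(np.roll(st["tool_rot"],-1)).as_matrix(); print("yaw",np.rad2deg(np.arctan2(T[1,0],T[0,0])).round(2))
    for s in (1,-1):
        w=r[(abs(r[:,1]*s-.0375)<.004)&(r[:,2]<-.018)&(r[:,2]>-.04)&(r[:,0]>-.004)&(r[:,0]<.075)]
        B=np.array([(x,w[abs(w[:,0]-x)<.002][:,2].max()) for x in np.arange(0,.07,.004) if (abs(w[:,0]-x)<.002).sum()>2])
        k=np.polyfit(B[:,0],B[:,1],1); print("wall",s,len(B),"slope deg",np.rad2deg(k[0]).round(2),"z0",k[1].round(4),"xmax",w[:,0].max().round(4), "y",)
    b=r[(abs(r[:,1])<.03)&(r[:,2]>-.012)&(r[:,2]<.006)&(r[:,0]>.03)&(r[:,0]<.08)]
    print("back top", len(b), b.min(0).round(4),b.max(0).round(4))
    tb=r[(abs(r[:,1])<.019)&(r[:,2]>.002)&(r[:,2]<.018)&(abs(r[:,0])<.02)]
    if len(tb): print("tab",len(tb),tb.min(0).round(4),tb.max(0).round(4))
E
python3 -c "
from h import *
ins('w8')"
```

```text
P stand [-0.0066 -0.0489  0.1402] TCP [0.4728 0.0175 0.1917] F [-0.5 -0.1 -1.7]
yaw -20.27
wall 1 17 slope deg -2.72 z0 -0.0262 xmax 0.0637 y
wall -1 17 slope deg -2.92 z0 -0.0257 xmax 0.0636 y
back top 2758 [ 0.0609 -0.0244 -0.012 ] [ 0.0656  0.0256 -0.0039]
tab 3464 [ 0.0043 -0.019   0.002 ] [0.018  0.019  0.0137]
```

View pics/w8.png

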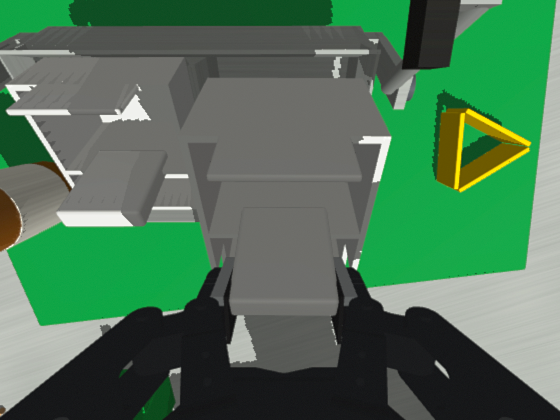

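The insert is held 2.8° short of the slope and square in yaw, with the back and tab centred between the fingers (tab at (285,260)) and the well below it at the top. Lowering along the slope's normal.

Call:
servo_tool([
  [[0,0.0035,-0.0013,-0.0071,0],[0,0.0035,-0.0013,-0.0071,0],[0,0.0035,-0.0013,-0.0071,0],[0,0.0035,-0.0013,-0.0071,0],[0,0.0035,-0.0013,-0.0071,0],[0,0,0,0,0],[0,0,0,0,0],[0,0,0,0,0]],
])

```text
time: 15.0
tool_pos: [0.49, 0.0115, 0.1573]
tool_rot: [-0.0, 0.984, -0.176, 0.0]
contact_force: [0.2, 0.4, -1.3]
gripper_width: 0.502
grasp_force: 83.3
```

```bash
python3 -c "
from h import *
ins('w9')"
```

```text
P stand [-0.0067 -0.0486  0.1013] TCP [0.49   0.0115 0.1573] F [ 0.2  0.4 -1.3]
yaw -20.22
wall 1 17 slope deg -2.69 z0 -0.0262 xmax 0.0639 y
wall -1 17 slope deg -2.71 z0 -0.0256 xmax 0.0637 y
back top 2803 [ 0.0606 -0.0241 -0.012 ] [ 0.0656  0.0256 -0.0039]
tab 3450 [ 0.0036 -0.019   0.002 ] [0.0176 0.019  0.0137]
```

Call:
servo_tool([
  [[0,0.0022,-0.0008,-0.0044,0],[0,0.0022,-0.0008,-0.0044,0],[0,0.0013,-0.0005,-0.0026,0],[0,-0.0003,0.0001,-0.0019,0],[0,-0.0003,0.0001,-0.0019,0],[0,-0.0003,0.0001,-0.0019,0],[0,0,0,0,0],[0,0,0,0,0]],
])

```text
time: 15.85
tool_pos: [0.4926, 0.0104, 0.1426]
tool_rot: [-0.0, 0.985, -0.175, -0.004]
contact_force: [-22.9, 2.7, 21.6]
gripper_width: 0.503
grasp_force: 86.6
```

```bash
python3 -c "
from h import *
ins('w10')"
```

```text
P stand [-0.0111 -0.0487  0.0871] TCP [0.4926 0.0104 0.1426] F [-22.9   2.7  21.6]
yaw -20.14
wall 1 17 slope deg 0.2 z0 -0.0261 xmax 0.0654 y
wall -1 17 slope deg -0.01 z0 -0.0258 xmax 0.065 y
back top 3992 [ 0.0612 -0.0247 -0.012 ] [ 0.066   0.0259 -0.0002]
tab 3525 [ 0.0045 -0.019   0.002 ] [0.0175 0.019  0.0141]
```

The insert is flat on the floor (slope 0°, wall tops at 61 mm, end at x = 55 mm). Releasing gently and rising.

Call:
servo_tool([
  [[0,0.0007,-0.0003,0.0015,0],[70,0,0,0,0],[70,0,0,0,0],[70,0,0,0,0],[70,0,0,0.01,0],[70,0,0,0.03,0],[70,0,0,0.045,0],[40,0,0,0.045,0]],
])

```text
time: 16.7
tool_pos: [0.4948, 0.0094, 0.2727]
tool_rot: [0.0, 0.984, -0.176, -0.001]
contact_force: [0.2, 0.3, 0.1]
gripper_width: 0.55
grasp_force: 0.0
```

Call:
servo_tool([
  [[40,0,0,0.035,8.2],[40,0.009,0,0.025,8.2],[40,0.015,0.002,0,8.2],[40,0.015,0.002,0,8.2],[40,0.015,0.002,0,8.2],[40,0.015,0.002,0,8.2],[40,0.015,0.003,0,8.2],[40,0.015,0.003,0,8.2]],
])

```text
time: 17.5
tool_pos: [0.595, 0.0234, 0.3319]
tool_rot: [0.0, 0.921, 0.388, 0.0]
contact_force: [-0.0, -0.7, 0.1]
gripper_width: 0.397
grasp_force: 0.0
```

```bash
python3 - <<'E'
from h import *
f,c,st=snap("top","t3"); P=c.reshape(-1,3); P=P[np.isfinite(P[:,0])]; f,c,st=snap("wrist","w11"); Q=c.reshape(-1,3); Q=Q[np.isfinite(Q[:,0])]
q=(P-O)@M
m=(abs(q[:,1])<.095)&(q[:,0]>.1)&(q[:,0]<.14)&(q[:,2]>.12)&(q[:,2]<.16); b=q[m]; print("bar",len(b),b.max(0),b.min(0),bar(1.95))
for n,p in (("top",P),("wrist",Q)):
    q=(p-O)@M
    for s in (1,-1):
        k=q[(abs(q[:,2]-.1)<.004)&(abs(q[:,0])<.015)&(abs(q[:,1]-s*.048)<.03)]; b=q[(abs(q[:,2]-.085)<.003)&(abs(q[:,0]-.05)<.02)&(abs(q[:,1]-s*.048)<.03)]
        for u in (k,b): print(n,s,len(u), ((u.min(0)+u.max(0))/2).round(4) if len(u) else '',np.ptp(u,0).round(3) if len(u) else '')
print(st["tool_pos"],st["tool_rot"])
E
```

```text
bar 61 [0.12476967 0.0948536  0.14379643] [0.10082377 0.06910665 0.12005296] [0.11803597 0.         0.13914575]
top 1 81 [-0.001   0.0483  0.1001] [0.013 0.041 0.008]
top 1 6 [0.0521 0.0664 0.0845] [0.003 0.01  0.002]
top -1 0  
top -1 0  
wrist 1 473 [0.0003 0.0488 0.0985] [0.014 0.044 0.005]
wrist 1 221 [0.0536 0.0488 0.0839] [0.004 0.05  0.004]
wrist -1 184 [-0.002  -0.0364  0.0985] [0.013 0.022 0.005]
wrist -1 159 [ 0.0512 -0.0477  0.0841] [0.004 0.05  0.004]
[0.59642546 0.02363393 0.33152166] [1.20556333e-04 9.20698467e-01 3.90274063e-01 6.88607733e-04]
```

Insert a is home (tab at x ≈ -2 mm, same height as b). Now turning to the bar and pinching it.

Call:
servo_tool([
  [[40,-0.001,0.001,-0.005,7.95],[40,-0.001,0,-0.005,7.95],[40,0,0,-0.005,7.95],[40,0,0,-0.03,0],[40,0,0,-0.031,0],[40,0,0,0,0],[0,0,0,0,0],[0,0,0,0,0]],
])

```text
time: 18.4
tool_pos: [0.5931, 0.0241, 0.2579]
tool_rot: [0.001, 0.823, 0.568, 0.001]
contact_force: [0.2, -0.5, -4.2]
gripper_width: 0.087
grasp_force: 58.1
```

Call:
servo_tool([
  [[0,0,0,0,0],[0,0,0,0,0],[0,-0.0046,0.0017,0.0007,0],[0,-0.0093,0.0034,0.0005,0],[0,-0.0093,0.0034,-0.0005,0],[0,-0.0186,0.0068,-0.0011,0],[0,-0.0181,0.0067,-0.005,0],[0,-0.0168,0.0062,-0.0087,0]],
])

```text
time: 19.2
tool_pos: [0.5168, 0.0521, 0.2437]
tool_rot: [0.003, 0.823, 0.568, 0.003]
contact_force: [2.5, -3.2, -2.5]
gripper_width: 0.085
grasp_force: 58.5
```

Call:
servo_tool([
  [[0,-0.005,0.0021,-0.0085,0],[0,-0.0123,0.0045,-0.016,0],[0,-0.0092,0.0034,-0.0185,0],[0,-0.0058,0.0022,-0.0195,0],[0,-0.0022,0.0008,-0.02,0],[0,0.001,-0.0004,-0.0155,0],[0,0.0006,-0.0002,-0.006,0],[0,0,0,0,0]],
])

```text
time: 20.0
tool_pos: [0.4814, 0.0651, 0.1405]
tool_rot: [-0.002, 0.823, 0.568, -0.002]
contact_force: [-14.0, -1.6, 19.5]
gripper_width: 0.087
grasp_force: 70.1
```

```bash
cat >> h.py <<'E'
def barq(name):
    f,c,st=snap("wrist",name); P=c.reshape(-1,3); q=(P[np.isfinite(P[:,0])]-O)@M
    m=(q[:,2]>.075)&(q[:,2]<.125)&(q[:,0]>-.055)&(q[:,0]<-.022)&(((q[:,1]>.076)&(q[:,1]<.095))|(abs(q[:,1])<.02)|((q[:,1]<-.076)&(q[:,1]>-.095))); 
    for a,b_ in ((.076,.095),(-.02,.02),(-.095,-.076)):
        b=q[m&(q[:,1]>a)&(q[:,1]<b_)]; print(len(b), b.max(0).round(4) if len(b) else '', b.min(0).round(4) if len(b) else '')
    print("TCP",st["tool_pos"],st["contact_force"])
E
python3 -c "
from h import *
barq('w12')"
```

```text
1368 [-0.0221  0.095   0.0982] [-0.0461  0.076   0.081 ]
3936 [-0.022  0.02   0.125] [-0.0549 -0.0199  0.0792]
0  
TCP [0.48141083 0.06512688 0.14045661] [-13.97981961  -1.57369791  19.47342192]
```

The bail is at its stop (bar top at 98 mm, so q ≈ 0.01). Releasing and rising.

Call:
servo_tool([
  [[40,0,0,0,0],[40,0,0,0,0],[40,0,0,0,0],[40,0,0,0.02,0],[40,0,0,0.04,0],[40,-0.02,0,0.04,0],[40,-0.025,0,0.04,0],[40,0,0,0,0]],
])

```text
time: 20.85
tool_pos: [0.4388, 0.0652, 0.2844]
tool_rot: [0.003, 0.823, 0.568, 0.005]
contact_force: [0.1, -0.2, 0.7]
gripper_width: 0.398
grasp_force: 0.0
```

```bash
python3 - <<'E'
from h import *
barq('w13')
f,c,st=snap("top","t4"); P=c.reshape(-1,3); P=P[np.isfinite(P[:,0])]; q=(P-O)@M; Q=np.load("pics/w13.npz")["c"].reshape(-1,3); Q=(Q[np.isfinite(Q[:,0])]-O)@M
for n,q in (("top",q),("wrist",Q)):
    for s in (1,-1):
        k=q[(abs(q[:,2]-.1)<.004)&(abs(q[:,0])<.015)&(abs(q[:,1]-s*.048)<.03)]; b=q[(abs(q[:,2]-.085)<.003)&(abs(q[:,0]-.05)<.02)&(abs(q[:,1]-s*.048)<.03)]
        for u in (k,b): print(n,s,len(u), ((u.min(0)+u.max(0))/2).round(4) if len(u) else '',np.ptp(u,0).round(3) if len(u) else '')
a=f["pixels"][130:330,180:430]; cv2.imwrite("pics/fin.png",np.hstack([cv2.resize(a,(400,320)),cv2.resize(cv2.imread("pics/w13.png")[...,::-1],(400,320))])[...,::-1])
E
```

```text
306 [-0.0223  0.095   0.0983] [-0.0455  0.0764  0.083 ]
479 [-0.0354  0.0198  0.0982] [-0.0451 -0.02    0.089 ]
0  
TCP [0.43882677 0.06519587 0.28443836] [ 0.06493145 -0.22549478  0.66893037]
top 1 0  
top 1 21 [0.0526 0.0487 0.0851] [0.004 0.046 0.005]
top -1 0  
top -1 0  
wrist 1 939 [-0.0008  0.0484  0.099 ] [0.013 0.044 0.006]
wrist 1 317 [0.0527 0.0485 0.0847] [0.003 0.05  0.005]
wrist -1 667 [-0.0028 -0.0475  0.099 ] [0.013 0.044 0.006]
wrist -1 220 [ 0.0507 -0.0483  0.0848] [0.003 0.05  0.005]
```

View pics/fin.png

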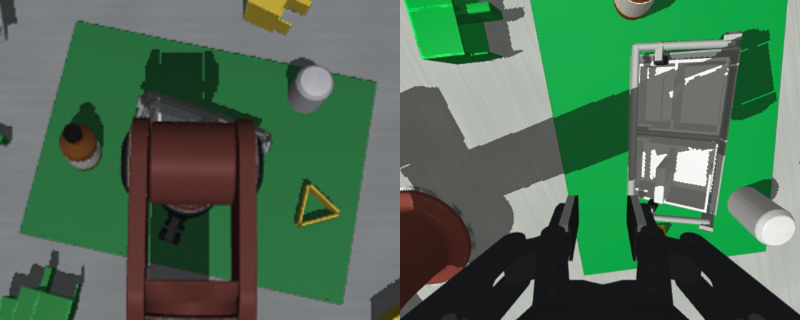

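Both inserts are seated with their backs upslope (680,80 and 680,180). The bail is down along column 635, and the bottle, shaker and mould are where they were. Handing in.

```bash
python3 -c "
from plant import manip
print(manip.job_done())"
```

```text
the job is handed in; nothing more can be done
None
```

I turned the right-hand insert half a turn and seated it back in its own well. The bail is down over both inserts, the bottle, shaker and mould still stand in place, and I handed the job in at about 21 s; no verdict was returned.

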